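# Open the chick pen's double-bolted gate and hold it wide

### The arm

A 6-joint arm with a two-finger parallel gripper is mounted at the origin on the work surface. World frame = base frame: x ahead of the robot, y to its left, z up, the work surface at z = 0. Lengths are in m, angles in rad, forces in N, time in s.
With the tool pointing down it reaches from about 0.325 to 0.85 m from the base axis. Payload 15.5 kg.
Tool frame: the origin (TCP) lies midway between the tips of the shut fingers; the grasp point (between the pads) lies 19 mm behind it (env.grip_depth is the distance from the TCP to the grasp point, in m); z points along the fingers, y is the direction in which the jaws open and shut (so a half turn about z gives the same grasp; the last joint's range is limited). The gripper opens to 91 mm and grips with 3 to 60 N. Pads are 32 mm wide; open, the fingers measure 118 mm over their backs; the gripper's body (76 mm by 178 mm) begins 60 mm behind the grasp point.
Start: joints at [1.175, 0.494, 1.345, -0, 1.302, -0.096], TCP at [0.185, 0.597, 0.214] pointing down, gripper open.
Joint ranges: [-2.91, 2.91], [-0.82, 2.16], [0.22, 2.67], [-1.22, 4.37], [0.12, 2.79], [-3.08, 3.08]. Speed limits (rad/s): [1.89, 1.89, 2.57, 3.01, 3.01, 3.01].

### API

Orientations are given as a unit quaternion [w, x, y, z].
In Python, from workcell import env, capture, masks_of gives the robot as it stands.
- The arm moves only by the tool send_rows, never from a script. Its argument "plan" is a list of rows, each a list of 3 entries, a list of its own where there are three numbers: the opening, from 0 (shut) to 1 (fully open), then the shift along the tool's x, y, z in m, then the turn about the tool's z in degrees. In form: [[hand, [x, y, z], yaw], ...]. A call has 1 to 12 rows; each row is the pose to reach, as a shift and turn from the pose commanded when the call began, along the tool's axes at that moment; what a row does not reach only later rows make up. A row lasts 1/8 s, in which the tool goes at most 62.5 mm and 10.7 degrees, less where a joint would pass 70% of its speed; a pose out of reach is approached as far as the arm can. A call with a gripper value outside its range is refused whole. The fingers move at their own pace and stop on an object; "newtons" is the grip in N (left out, the last holds). Time passes only in rows, so rows that repeat a pose let the fingers close. It gives the time, the measured TCP pose, the force and the opening at its end, in the units of the state.
- env.state(): the state, without advancing time (a new reading comes with each control period).
- capture(name): name is "scene" or "side" or "wrist"; returns a dict with "pixels" (400x640x3 uint8, red, green, blue), "intrinsics" (3x3 intrinsics, pixels), "origin" and "rotation" of the camera in the world. Camera axes: x right, y up, looking along -z (the intrinsics and any distortion apply to the point x, -y, -z); pixel columns grow to the right and rows downward; lengths in m; the calibration is good to about 2 mm. The wrist camera is an equidistant fisheye: a pixel r from the principal point sees the ray r / f radians off the axis. A picture is of the moment at which its call begins. There is no depth.
- env.hand_in(): hands the job in, once; it reports no verdict.
Trained networks look in the newest picture that a camera, given by its name, has taken for a name from the list of things; names that differ only in an ending like _2 or _b are one class to them, and where a whole thing is asked for, a point or a joint stands for the part that bears it (a point fixed in the world has none). Each returns a list of dicts, best first, with "score" (0 to 1); they miss things now and then, are a little off and sometimes report something else, mostly with a low value. They report only what shows in the picture. A call takes as long as a camera call. They do not tell look-alikes from the thing itself.
- masks_of(target, camera): "mask" (400x640 bool, what is visible of it) and "extent" ([left, top, right, bottom] in pixels, round what is visible of it).
The state is a dict: "clock": time; "joint_pos": joint angles; "joint_velocities": joint speeds; "tau": joint torques, N m; "ee_pos": TCP position; "ee_rot": TCP orientation; "ft_force": force on the tool from outside, world axes, zero at the start; "moment": the same for the moment, N m; "grip_width": opening from 0.0 (shut) to 1.0 (fully open).
Only numpy, scipy, OpenCV 4.12 (cv2) and the standard library are available. Lean on these libraries where they do the work, as an engineer would, in place of code of your own. Each camera call takes 0.05 s, during which the arm holds its last target. There are 200 camera calls.

### The job

Open the gate of the classroom chick pen and hold it wide so that the drinker can be lifted out: first squeeze the two tabs of the locking bolt on the fence together until the bolt is fully back (it stays there), then squeeze the two tabs of the spring catch on the gate together and, with its bolt drawn in, swing the gate outwards, past the click of its half-open check, until it stands about square to the fence. The spring hinge pulls the gate back, so finish still holding it there with the gripper: do not let go. Leave the drinker, the feed trough, the tin and the chalk box where they stand.

Things in the scene. Friction and masses are not known exactly. Their poses are not given: they have to be found in the camera images.
- pen: Chick pen fixed to the bench: pine-framed mesh fence 490 wide (y) x 330 deep (x), rails' tops 220 high. Origin: at bench level in the mid-plane of the front fence (16 thick), below the middle of the gate opening. x points into the pen, y along the front to the left seen from outside. The gate fills y = -88 to 88, hinge axis at x -12, y 92; latch post y -91 to -109, then fence on to -264.
- gate (a joint): Gate angle about its upright hinge, rad: 0 shut, grows as the free end swings out of the pen (towards pen -x); stop at 1.65. A spring pulls it shut with 0.06 N m at 0 to 0.25 at 1.6. A sprung roller check resists from about 0.36 to 0.65 (up to about 0.5 N m more), then clicks over; let go beyond that, the gate falls back and rests at about 0.9.
- leaf: Gate leaf, pine frame with mesh, 176 wide, 16 thick, from 20 to 220 above the bench; turns with joint gate. Origin on the hinge axis at bench height; axes parallel to the pen's when shut: it runs from y = -4 to y = -180 (free end), mid-plane at x = 12. Carries the spring catch near its free end.
- hinge_top (a point): Point on the hinge axis level with the rails' tops. A steel check (cam disc 47 across on this axis and a roller box) stands up to 24 above the rails from here to 80 along the fence, away from the gate; besides it and the four catch tabs nothing stands above the rails.
- lock (a joint): Travel of the locking bolt, m: 0 fully shot, 0.016 fully back (end stop). It lies in front of the gate's free end until about 0.0100. No spring: about 3 N moves it, and it stays where it is left.
- lock_tab: Sliding finger tab of the locking bolt: upright steel plate 24 (pen x) x 6 (pen y), standing 38 above the fence rail, flat faces to pen +-y. Origin: its middle plane, level with the rail's top. Slides to pen -y, towards lock_stop, as the bolt is drawn back. Bolt shot: 40 over the outer faces of this tab and lock_stop; fully back: 24.
- lock_stop: Fixed finger tab of the locking bolt, the same plate, on the fence at pen y = -178, x = -15; outermost of the four tabs. Origin: its middle plane, level with the rail's top. 45 or more of clear room lies beyond the outer faces of both pairs of tabs.
- spring (a joint): Travel of the spring catch's bolt, m: 0 out (latched), 0.014 fully drawn in (end stop). Free of its keeper on the latch post from about 0.009. Spring: 4 N at 0, 9 N at 0.014; it shoots out again when let go.
- spring_tab: Sliding finger tab of the spring catch on the gate: upright steel plate 24 x 6, standing 38 above the gate's top rail, flat faces along the gate's length. Origin: its middle plane, level with the rail's top. Slides along the leaf's +y (to the hinge), towards gate_tab. Bolt out: 40 over the outer faces of this tab and gate_tab; drawn in: 26.
- gate_tab: Fixed finger tab of the spring catch, the same plate, on the gate 100 from the hinge axis (leaf x = -3, y = -100). Origin: its middle plane, level with the rail's top; axes parallel to the leaf's.
- drinker: White plastic chick drinker, dish 110 across with a dome to 128 high, loose inside the pen. Origin: centre of its underside.
- trough: Open metal feed trough 60 x 180 x 35 high, loose inside the pen. Origin: centre of its underside.
- tin: Upright tin 74 across, 110 high, on the bench in front of the pen, to one side of the gate's sweep. Origin: centre of its underside.
- chalkbox: Open cardboard box of chalk 75 x 110 x 45 high, on the bench in front of the pen, to the other side. Origin: centre of its underside.
There are look-alikes about, which are no part of the job. What is shaped like the tin but black or purple is not meant.

How it is judged:
On the way, in this order (a step that is already met when the one before it is completed fails the run):
1. the locking bolt is squeezed back (at least 13 of 16 mm) between its two tabs, the gate still shut (value of joint lock above 0.013 m and contact force between the fingers and lock_tab above 0.5 N and contact force between the fingers and lock_stop above 0.5 N and value of joint gate below 0.1 rad), for 0.1 s.
2. the spring catch is squeezed (at least 11 of 14 mm) between its two tabs, the gate still near shut and the locking bolt back (value of joint each of spring, lock above 0.011 m and contact force between the fingers and spring_tab above 0.5 N and contact force between the fingers and gate_tab above 0.5 N and value of joint gate below 0.15 rad), for 0.1 s.
3. the gate is swung past its half-open check (value of joint gate above 1 rad), for 0.1 s.
At the end, for the whole second after the job is handed in: The gate stands still (under 0.15 rad/s) more than 1.3 rad (75 degrees) open, held there by the gripper's fingers (over 0.7 N on the leaf or its tabs) with nothing else propping it; the locking bolt is still back (over 11 mm); drinker, trough, tin and chalk box are within 20 mm of their starts (value of joint gate above 1.3 rad and velocity of joint gate between -0.15 and 0.15 rad/s and contact force between the fingers and leaf above 0.7 N and value of joint lock above 0.011 m and distance of each of drinker, trough, tin, chalkbox from where it was at the start of the episode below 0.02 m and contact force between each of tin, chalkbox and leaf below 0.2 N); the arm keeps its last pose, push and grip.
It fails at once if a bystander is disturbed: drinker, trough, tin or chalk box moved more than 30 mm or the tin or drinker tipped (distance of any of drinker, trough, tin, chalkbox from where it was at the start of the episode above 0.03 m or angle between any of tin, drinker's own z axis and vertical above 0.5 rad).
It also fails if it takes over 48 s, if anything falls off the work surface, if the arm or the gripper's body presses on something with over 40 N, if the wrist force passes 120 N, or if a joint passes its speed limit or range.

## Working session

There is one attempt and no reset: what is moved stays moved. The work goes in short steps, Python scripts to look and compute and a tool call to move; the robot and the scene stay as the last step left them, time stands still between calls to the robot, and variables do not carry over. Pictures are saved under pics/ and viewed, about 8 in all and at most 12, crops included, and the job is handed in when it is done.

Besides the shell and the picture viewer there is one more tool, called after "Call:" as name(argument=value, ...), one argument or row to a line, values as JSON. send_rows: Moves the arm, as the interface text tells. Its arguments: {"type":"object","properties":{"plan":{"type":"array"},"newtons":{"type":"number"}},"required":["plan"]}

```bash
mkdir -p pics; ls; python3 - <<'E'
from workcell import env,capture,masks_of
import cv2,numpy as np
s=env.state();print(s)
for c in("scene","side"):
    d=capture(c);cv2.imwrite(f"pics/{c}0.png",d["pixels"][:,:,::-1])
    print(c,d["origin"],d["rotation"],d["intrinsics"])
    for t in("lock_tab","lock_stop","spring_tab","gate_tab","leaf","tin","chalkbox"):
        for m in masks_of(t,c)[:3]:
            ys,xs=np.nonzero(m["mask"]);print(t,round(m["score"],2),m["extent"],xs.mean().round(1),ys.mean().round(1))
E
```

```text
pics
{'clock': 0.0, 'joint_pos': array([ 1.17549599e+00,  4.94181957e-01,  1.34613452e+00, -1.65732500e-05,
        1.30249439e+00, -9.55082451e-02]), 'joint_velocities': array([-0.00086843,  0.00066614, -0.00136336,  0.00036256,  0.00040489,
        0.00051866]), 'tau': array([ 1.27596522e-03, -8.78823781e+01, -3.81848288e+01,  7.08699203e-02,
        5.32683462e-02, -1.92454008e-04]), 'ee_pos': array([0.18443571, 0.59676782, 0.21333788]), 'ee_rot': array([-1.40232109e-04,  1.49333141e-01,  9.88786752e-01, -5.92798213e-04]), 'ft_force': array([ 0.22673886, -0.21827748,  0.63745872]), 'moment': array([0.0263074 , 0.0319192 , 0.02197243]), 'grip_width': 1.0033223174125852}
scene [ 1.26697697 -0.42100322  0.90439257] [0.79893294 0.36384214 0.19297345 0.43827652] [[454.28150391   0.         321.19668722]
 [  0.         454.28150391 196.57596773]
 [  0.           0.           1.        ]]
lock_stop 0.59 [204.3, 201.2, 210.5, 218.1] 204.7 211.0
spring_tab 0.39 [263.2, 186.9, 269.5, 204.1] 265.7 194.5
gate_tab 0.47 [279.8, 183.7, 282.6, 199.3] 280.0 191.3
leaf 0.55 [247.6, 179.8, 331.0, 26
[... 325 characters left out ...]
949  0.46550172 -0.05204134 -0.1135422 ] [[383.2747403    0.         319.43007764]
 [  0.         383.2747403  200.01592111]
 [  0.           0.           1.        ]]
lock_tab 0.59 [332.4, 224.1, 348.3, 235.4] 338.1 229.1
lock_stop 0.79 [333.3, 237.2, 347.2, 272.0] 340.9 247.2
spring_tab 0.7 [327.5, 191.6, 340.8, 212.5] 333.4 201.7
gate_tab 0.62 [325.2, 185.6, 336.0, 197.8] 330.7 190.2
leaf 0.67 [317.3, 170.6, 346.2, 283.1] 333.3 207.2
tin 0.92 [227.4, 174.0, 251.8, 210.4] 239.7 188.9
tin 0.82 [235.7, 199.4, 262.4, 247.7] 248.8 224.1
tin 0.71 [268.1, 182.0, 297.0, 223.1] 281.1 200.7
chalkbox 0.81 [258.8, 328.4, 310.7, 398.6] 286.0 364.8
chalkbox 0.21 [326.7, 193.2, 336.5, 215.9] 332.6 202.8
```

```bash
python3 - <<'E'
import cv2
a=cv2.imread("pics/scene0.png")[120:320,100:500];b=cv2.imread("pics/side0.png")[140:340,180:480]
cv2.imwrite("pics/a.png",cv2.resize(a,None,fx=2,fy=2,interpolation=3));cv2.imwrite("pics/b.png",cv2.resize(b,None,fx=2.6,fy=2.6,interpolation=3))
E
```

```text
(no output)
```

View pics/a.png

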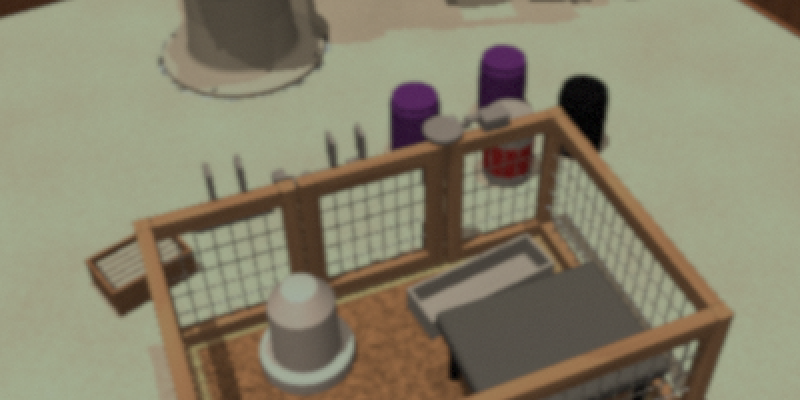

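View pics/b.png

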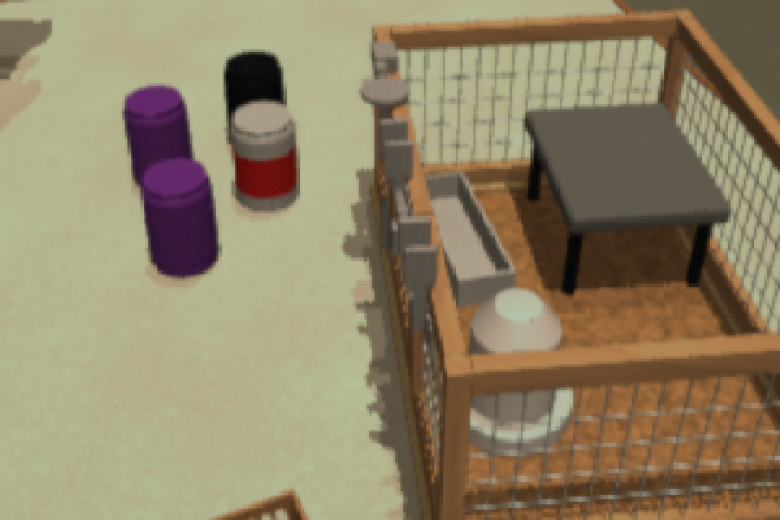

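The scene crop shows the tabs near full-frame (204,202), (219,198), (265,187) and (279,183), the check disc near (320,184), and the red tin. The side crop shows the same tabs at x≈331–342. Next I fit the pen pose from both views.

```bash
cat > h.py <<'E'
import numpy as np
from scipy.spatial.transform import Rotation as R
from scipy.optimize import least_squares
def q(w): return R.from_quat(np.r_[w[1:],w[0]])
cams={"scene":(np.array([1.26697697,-0.42100322,0.90439257]),q([0.79893294,0.36384214,0.19297345,0.43827652]),454.2815,321.197,196.576),
"side":(np.array([0.37451688,-0.76036184,0.70417149]),q([0.87618949,0.46550172,-0.05204134,-0.1135422]),383.27474,319.43,200.016)}
def proj(c,P):
    o,r,f,cx,cy=cams[c];p=r.inv().apply(np.atleast_2d(P)-o);return np.c_[cx+f*p[:,0]/-p[:,2],cy-f*p[:,1]/-p[:,2]]
def onplane(c,u,v,z):
    o,r,f,cx,cy=cams[c];d=r.apply([(u-cx)/f,-(v-cy)/f,-1]);return o+d*(z-o[2])/d[2]
def pen(p,P):
    return R.from_euler("z",p[2]).apply(np.atleast_2d(P))+np.r_[p[:2],0]
E
python3 - <<'E'
from h import *
T=lambda y:[-.015,y,.258]
obs={"scene":[(T(-.178),204,202.5),(T(-.144),219,198),(T(-.042),265,187),(T(-.008),279.5,183),([-.008,-.264,.22],168,231.5),([-.008,.226,.22],379,174),([.322,.226,.22],464,276.5)],
"side":[(T(-.178),341.9,234.6),(T(-.144),338.8,223.8),(T(-.042),333,194.6),(T(-.008),331.5,186.5),([-.008,-.264,.22],349.2,279.2),([-.008,.226,.22],324.2,150.8),([.322,.226,.22],445.4,144.6)]}
def f(p): return np.concatenate([(proj(c,pen(p,[a[0] for a in o]))-[a[1:] for a in o]).ravel() for c,o in obs.items()])
s=least_squares(f,[.5,.0,0],loss="soft_l1");print(s.x,np.degrees(s.x[2]));print(f(s.x).reshape(-1,2).round(1))
for n,P in dict(stop=T(-.178),lt=T(-.144),st=T(-.042),gt=T(-.008),hinge=[-.012,.092,.22]).items(): print(n,pen(s.x,P)[0].round(4))
for n,u,v,z in [("tin",392.8,162,.11),("pur",350.6,147,.11),("pur",305.7,163,.11),("chalk",168,250,.045)]:
  P=onplane("scene",u,v,z); print(n,P.round(3),"pen",R.from_euler("z",-s.x[2]).apply(P-np.r_[s.x[:2],0]).round(3))
E
```

```text
[ 0.58744427 -0.06625656 -0.18022674] -10.326231554126982
[[ 0.2  1. ]
 [ 1.1  1.5]
 [ 1.1  1. ]
 [ 1.3  1.4]
 [-1.2 -2.3]
 [-4.4  1.2]
 [-9.4 -1. ]
 [-1.5 -0.7]
 [-0.4 -1.2]
 [ 0.1 -1.2]
 [ 0.  -1.5]
 [ 0.8  3.7]
 [ 1.7  1.1]
 [-2.2  2.1]]
stop [ 0.5408 -0.2387  0.258 ]
lt [ 0.5469 -0.2052  0.258 ]
st [ 0.5652 -0.1049  0.258 ]
gt [ 0.5713 -0.0714  0.258 ]
hinge [0.5921 0.0264 0.22  ]
tin [0.496 0.333 0.11 ] pen [-0.162  0.376  0.11 ]
pur [0.369 0.273 0.11 ] pen [-0.275  0.294  0.11 ]
pur [0.366 0.116 0.11 ] pen [-0.251  0.14   0.11 ]
chalk [ 0.417 -0.321  0.045] pen [-0.122 -0.281  0.045]
```

Call:
send_rows(
  plan=[
    [1,[0,0,-0.06],0],
    [1,[0,0,-0.11],0],
    [1,[-0.586,-0.685,-0.11],-6.8],
    [1,[-0.586,-0.685,-0.11],-6.8],
    [1,[-0.586,-0.685,-0.11],-6.8],
    [1,[-0.586,-0.685,-0.11],-6.8],
    [1,[-0.586,-0.685,-0.11],-6.8],
    [1,[-0.586,-0.685,-0.11],-6.8],
    [1,[-0.586,-0.685,-0.11],-6.8],
    [1,[-0.586,-0.685,-0.11],-6.8],
    [1,[-0.586,-0.685,-0.11],-6.8],
    [1,[-0.586,-0.685,-0.11],-6.8],
  ],
  newtons=10,
)

```text
clock: 2.3
ee_pos: [0.433, 0.0213, 0.3242]
ee_rot: [0.0, 0.091, 0.996, 0.0]
ft_force: [1.5, 1.4, 1.4]
grip_width: 1.002
```

Call:
send_rows(
  plan=[
    [1,[-0.153,-0.227,0.01],0],
    [1,[-0.153,-0.227,0.01],0],
    [1,[-0.153,-0.227,0.01],0],
    [1,[-0.153,-0.227,0.01],0],
    [1,[-0.153,-0.227,0.01],0],
    [1,[-0.153,-0.227,0.01],0],
    [1,[-0.153,-0.227,0.01],0],
  ],
)

```text
clock: 3.18
ee_pos: [0.5418, -0.2268, 0.3139]
ee_rot: [-0.0, 0.09, 0.996, 0.0]
ft_force: [-0.8, -0.2, 0.0]
grip_width: 1.0
```

```bash
python3 - <<'E'
from workcell import env,capture,masks_of
import cv2,numpy as np
d=capture("wrist");cv2.imwrite("pics/w1.png",d["pixels"][:,:,::-1])
np.savez("w1.npz",o=d["origin"],r=d["rotation"],k=d["intrinsics"]);print(d["origin"],d["rotation"],d["intrinsics"])
for t in("lock_tab","lock_stop","spring_tab","gate_tab"):
    for m in masks_of(t,"wrist")[:2]:print(t,round(m["score"],2),m["extent"])
s=env.state();print(s["clock"],s["ee_pos"],s["ee_rot"],s["joint_pos"].round(2))
E
```

```text
[ 0.46691823 -0.211987    0.48404008] [ 0.7608924  -0.10370172 -0.0871891   0.63457605] [[309.70691629   0.         320.89640443]
 [  0.         309.70691629 199.35095216]
 [  0.           0.           1.        ]]
lock_tab 0.63 [338.2, 189.1, 349.4, 233.1]
lock_tab 0.2 [527.7, 80.6, 597.7, 127.7]
lock_stop 0.8 [297.3, 188.6, 308.4, 232.6]
lock_stop 0.74 [428.4, 224.7, 531.1, 246.5]
gate_tab 0.6 [474.6, 191.9, 507.2, 224.3]
3.425 [ 0.54201614 -0.22674072  0.31424676] [ 1.74952125e-04  9.00039575e-02  9.95941390e-01 -6.27760374e-05] [-0.5   0.36  1.29  0.    1.49 -1.89]
```

View pics/w1.png

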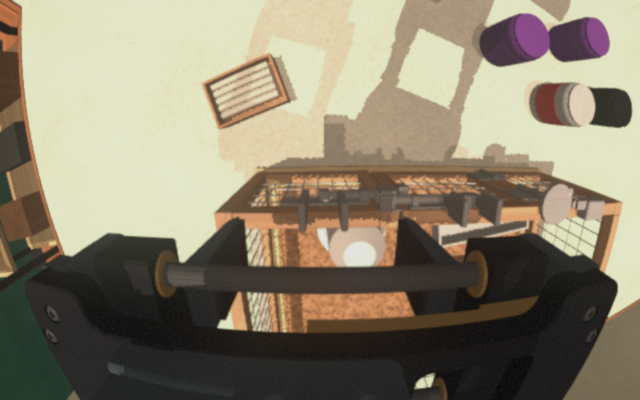

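The wrist view shows lock_stop at x≈297–308 and lock_tab at 338–349 (rows 189–233), the spring-catch tabs near (462,208) and (490,205), and the check disc near (557,203). I'll refit the pose against the tab extents.

```bash
python3 - <<'E'
from h import *
w=np.load("w1.npz");k=w["k"];r=q(w["r"])
def wp(P):
    p=r.inv().apply(np.atleast_2d(P)-w["o"]);p=p*[1,-1,-1];t=np.arctan2(np.hypot(p[:,0],p[:,1]),p[:,2]);a=np.arctan2(p[:,1],p[:,0])
    return np.c_[k[0,2]+k[0,0]*t*np.cos(a),k[1,2]+k[0,0]*t*np.sin(a)]
def ext(p,y):
    b=np.array([[-.015+a*.012,y+c*.003,z] for a in(-1,1) for c in(-1,1) for z in(.22,.258)]);u=wp(pen(p,b));return np.r_[u.min(0),u.max(0)]
p0=[.58744,-.06626,-.18023]
for y in(-.178,-.144,-.042,-.008):print(y,ext(p0,y).round(1))
o={-.178:[297.3,188.6,308.4,232.6],-.144:[338.2,189.1,349.4,233.1],-.008:[474.6,191.9,507.2,224.3]}
f=lambda p:np.concatenate([ext(p,y)-v for y,v in o.items()])
s=least_squares(f,p0,loss="soft_l1");print(s.x,f(s.x).round(1))
for p in(p0,s.x):
  for n,P in dict(lockc=[-.015,-.169,0],springc=[-.015,-.018,0],hinge=[-.012,.092,0]).items(): print(n,pen(p,P)[0].round(4))
E
```

```text
-0.178 [299.5 190.4 309.5 231.9]
-0.144 [340.5 190.4 352.  231.8]
-0.042 [446.5 190.9 472.8 229.5]
-0.008 [477.  191.2 505.5 228.3]
[ 0.58539246 -0.06743935 -0.17030343] [-0.1  1.8 -0.7 -0.8  0.6  0.9  0.3 -1.7  1.3 -2.5 -3.   2.2]
lockc [ 0.5424 -0.2298  0.    ]
springc [ 0.5695 -0.0813  0.    ]
hinge [0.5921 0.0264 0.    ]
lockc [ 0.542  -0.2315  0.    ]
springc [ 0.5676 -0.0826  0.    ]
hinge [0.5892 0.0253 0.    ]
```

Call:
send_rows(
  plan=[
    [1,[0.001,-0.0045,0.04],0],
    [1,[0.001,-0.0045,0.083],0],
    [1,[0.001,-0.0045,0.083],0],
    [0,[0.001,-0.0045,0.083],0],
    [0,[0.001,-0.0045,0.083],0],
    [0,[0.001,-0.0045,0.083],0],
    [0,[0.001,-0.0045,0.083],0],
    [0,[0.001,-0.0045,0.083],0],
  ],
  newtons=15,
)

```text
clock: 4.42
ee_pos: [0.5405, -0.2315, 0.2312]
ee_rot: [0.0, 0.09, 0.996, 0.0]
ft_force: [1.5, 3.4, 2.6]
grip_width: 0.482
```

Call:
send_rows(
  plan=[
    [0,[0,0,0],0],
    [0,[0,0,0],0],
    [0,[0,0,0],0],
    [0,[0,0,0],0],
    [0,[0,0,0],0],
    [0,[0,0,0],0],
  ],
)

```text
clock: 5.18
ee_pos: [0.5403, -0.2329, 0.231]
ee_rot: [0.0, 0.091, 0.996, -0.001]
ft_force: [-0.7, -6.3, 0.3]
grip_width: 0.263
```

Call:
send_rows(
  plan=[
    [0,[0,-0.001,0],0],
    [0,[0,-0.001,0],0],
    [0,[0,-0.001,0],0],
    [1,[0,0,0],0],
    [1,[0,0,0],0],
    [1,[0,0,0],0],
    [1,[0,0,0],0],
    [1,[0,0,-0.045],0],
    [1,[0,0,-0.075],0],
    [1,[0,0.06,-0.075],0],
    [1,[0,0.12,-0.075],0],
    [1,[0,0.151,-0.075],0],
  ],
  newtons=20,
)

```text
clock: 6.68
ee_pos: [0.5676, -0.0806, 0.3061]
ee_rot: [0.0, 0.09, 0.996, 0.0]
ft_force: [0.3, 0.6, -0.2]
grip_width: 0.999
```

```bash
python3 - <<'E'
from workcell import env,capture,masks_of
import cv2,numpy as np
from h import *
d=capture("wrist");cv2.imwrite("pics/w2.png",d["pixels"][100:300,160:560,::-1].repeat(2,0).repeat(2,1))
np.savez("w2.npz",o=d["origin"],r=d["rotation"],k=d["intrinsics"])
w=np.load("w2.npz");k=w["k"];r=q(w["r"])
def wp(P):
    p=r.inv().apply(np.atleast_2d(P)-w["o"]);p=p*[1,-1,-1];t=np.arctan2(np.hypot(p[:,0],p[:,1]),p[:,2]);a=np.arctan2(p[:,1],p[:,0])
    return np.c_[k[0,2]+k[0,0]*t*np.cos(a),k[1,2]+k[0,0]*t*np.sin(a)]
def ext(p,y):
    b=np.array([[-.015+a*.012,y+c*.003,z] for a in(-1,1) for c in(-1,1) for z in(.22,.258)]);u=wp(pen(p,b));return np.r_[u.min(0),u.max(0)]
for p in([.58744,-.06626,-.18023],[.5854,-.0674,-.1703]):
  for y in(-.178,-.16,-.042,-.008):print(y,ext(p,y).round(1))
for t in("lock_tab","lock_stop","spring_tab","gate_tab"):
    for m in masks_of(t,"wrist")[:2]:print(t,round(m["score"],2),m["extent"])
s=env.state();print(s["clock"],s["ee_pos"],s["ee_rot"],s["joint_pos"].round(2))
E
```

```text
-0.178 [127.  194.  156.8 232.1]
-0.16 [143.7 193.9 172.6 232.9]
-0.042 [282.1 193.5 295.  236.5]
-0.008 [326.9 193.6 336.2 236.7]
-0.178 [125.4 193.9 155.5 231.9]
-0.16 [142.  193.7 171.2 232.5]
-0.042 [279.7 191.9 293.2 234.8]
-0.008 [325.  191.6 333.9 234.6]
lock_tab 0.88 [143.8, 194.6, 180.6, 233.7]
lock_stop 0.57 [130.0, 192.1, 168.6, 232.2]
spring_tab 0.87 [282.0, 192.8, 292.5, 233.9]
gate_tab 0.57 [326.2, 195.7, 335.6, 232.3]
6.925 [ 0.56743726 -0.08368418  0.30589601] [-3.31466557e-05  9.04147232e-02  9.95904190e-01 -1.43688899e-04] [-0.25  0.34  1.34 -0.    1.46 -1.64]
```

View pics/w2.png

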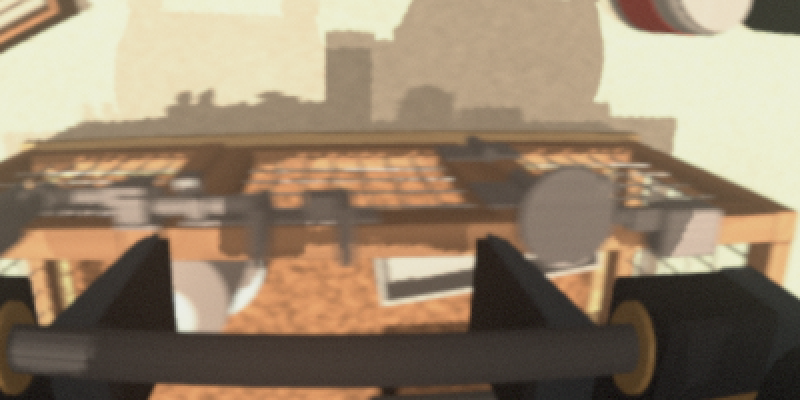

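Call:
send_rows(
  plan=[
    [1,[-0.001,0,0.04],0],
    [1,[-0.001,0,0.077],0],
    [1,[-0.001,0,0.077],0],
    [0,[-0.001,0,0.077],0],
    [0,[-0.001,0,0.077],0],
    [0,[-0.001,0,0.077],0],
    [0,[-0.001,0,0.077],0],
    [0,[-0.001,0,0.077],0],
    [0,[-0.001,0,0.077],0],
    [0,[-0.001,0,0.077],0],
    [0,[-0.001,0,0.077],0],
    [0,[-0.001,0,0.077],0],
  ],
  newtons=40,
)

```text
clock: 8.43
ee_pos: [0.5682, -0.084, 0.2294]
ee_rot: [-0.0, 0.09, 0.996, -0.001]
ft_force: [-3.3, -5.7, 7.1]
grip_width: 0.277
```

```bash
python3 - <<'E'
from workcell import env
from h import *
s=env.state();print({k:np.round(s[k],3) for k in("clock","ee_pos","ee_rot","ft_force","moment","grip_width")})
# swing table, tool axes at start; hinge relative to spring centre in leaf frame: leaf centre (-.003,-.110) when drawn in
yaw=0.0
c=np.array([-.003,-.110])
for a in np.radians(np.arange(4,89,4)):
    ca,sa=np.cos(a),np.sin(a); d=np.array([ca*c[0]+sa*c[1],-sa*c[0]+ca*c[1]])-c # clockwise turn, pen axes
    # tool x = -pen x, tool y = +pen y
    print(round(np.degrees(a)),(-d[0]).round(4),d[1].round(4))
E
```

```text
{'clock': np.float64(8.425), 'ee_pos': array([ 0.568, -0.084,  0.229]), 'ee_rot': array([-0.   ,  0.09 ,  0.996, -0.001]), 'ft_force': array([-3.339, -5.674,  7.06 ]), 'moment': array([-1.258,  0.949,  0.456]), 'grip_width': np.float64(0.277)}
4 0.0077 0.0005
8 0.0153 0.0015
12 0.0228 0.003
16 0.0302 0.0051
20 0.0374 0.0077
24 0.0445 0.0107
28 0.0513 0.0143
32 0.0578 0.0183
36 0.0641 0.0228
40 0.07 0.0277
44 0.0756 0.033
48 0.0808 0.0386
52 0.0855 0.0446
56 0.0899 0.051
60 0.0938 0.0576
64 0.0972 0.0645
68 0.1001 0.0716
72 0.1025 0.0789
76 0.1045 0.0863
80 0.1058 0.0939
84 0.1067 0.1015
88 0.107 0.1092
```

Call:
send_rows(
  plan=[
    [0,[0,0,0],0],
    [0,[0.0077,0.0005,0],4],
    [0,[0.0153,0.0015,0],8],
    [0,[0.0228,0.003,0],12],
    [0,[0.0302,0.0051,0],16],
    [0,[0.0374,0.0077,0],20],
  ],
)

```text
clock: 9.18
ee_pos: [0.5322, -0.0701, 0.2294]
ee_rot: [-0.0, 0.263, 0.965, -0.001]
ft_force: [-7.6, -10.7, 9.3]
grip_width: 0.272
```

Call:
send_rows(
  plan=[
    [0,[0.0077,0.0005,0],4],
    [0,[0.0153,0.0015,0],8],
    [0,[0.0228,0.003,0],12],
    [0,[0.0302,0.0051,0],16],
    [0,[0.0374,0.0077,0],20],
    [0,[0.0445,0.0107,0],24],
    [0,[0.0513,0.0143,0],28],
    [0,[0.0578,0.0183,0],32],
  ],
)

```text
clock: 10.18
ee_pos: [0.4905, -0.0249, 0.2294]
ee_rot: [-0.001, 0.519, 0.855, -0.002]
ft_force: [-15.9, -11.5, 16.9]
grip_width: 0.276
```

```bash
python3 - <<'E'
from workcell import capture
import cv2,numpy as np
a=capture("scene")["pixels"][120:320,140:440,::-1]; b=capture("side")["pixels"][120:320,180:480,::-1]
cv2.imwrite("pics/c.png",cv2.resize(np.vstack([a,b]),None,fx=1.5,fy=1.5,interpolation=3))
E
```

```text
(no output)
```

View pics/c.png

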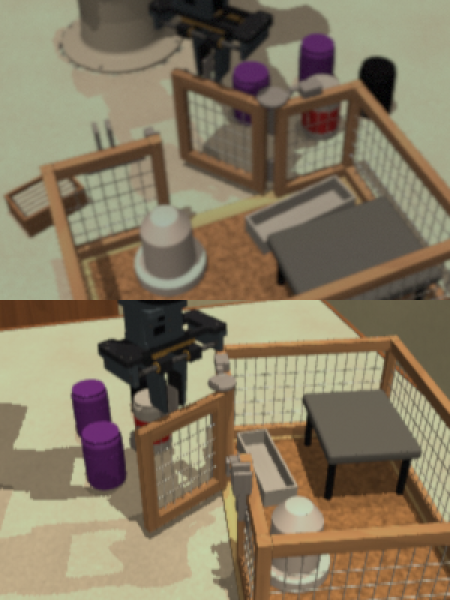

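The gate is about 52° open, still pinched, and clear of the tins. I'll continue the swing, easing about 2 mm outward and 1 mm up to relieve the wrist force.

Call:
send_rows(
  plan=[
    [0,[0.0077,-0.0005,-0.0005],4],
    [0,[0.0153,0,-0.001],8],
    [0,[0.0228,0.001,-0.001],12],
    [0,[0.0302,0.003,-0.001],16],
    [0,[0.0374,0.0055,-0.001],20],
    [0,[0.0445,0.0085,-0.001],24],
    [0,[0.0513,0.012,-0.001],28],
    [0,[0.0578,0.016,-0.001],32],
    [0,[0.06,0.0178,-0.001],33.5],
    [0,[0.06,0.0178,-0.001],33.5],
    [0,[0.06,0.0178,-0.001],33.5],
  ],
)

```text
clock: 11.65
ee_pos: [0.4798, 0.0372, 0.2294]
ee_rot: [-0.001, 0.742, 0.67, -0.001]
ft_force: [-1.1, -4.8, -12.7]
grip_width: 0.278
```

```bash
python3 - <<'E'
from workcell import env,capture
import cv2,numpy as np
a=capture("scene")["pixels"][120:320,140:440,::-1]; b=capture("side")["pixels"][120:320,180:480,::-1]
cv2.imwrite("pics/d.png",cv2.resize(np.vstack([a,b]),None,fx=1.5,fy=1.5,interpolation=3))
s=env.state();print({k:np.round(s[k],3) for k in s})
E
```

```text
{'clock': np.float64(11.75), 'joint_pos': array([-0.047,  0.275,  1.665, -0.   ,  1.203,  0.055]), 'joint_velocities': array([ 0.001,  0.001, -0.001, -0.001, -0.001,  0.004]), 'tau': array([  2.297, -71.349, -41.265,   1.153,  -0.993,  -0.267]), 'ee_pos': array([0.48 , 0.037, 0.229]), 'ee_rot': array([-0.001,  0.742,  0.67 , -0.001]), 'ft_force': array([ -1.298,  -4.008, -14.509]), 'moment': array([-0.598,  0.962, -0.261]), 'grip_width': np.float64(0.272)}
```

View pics/d.png

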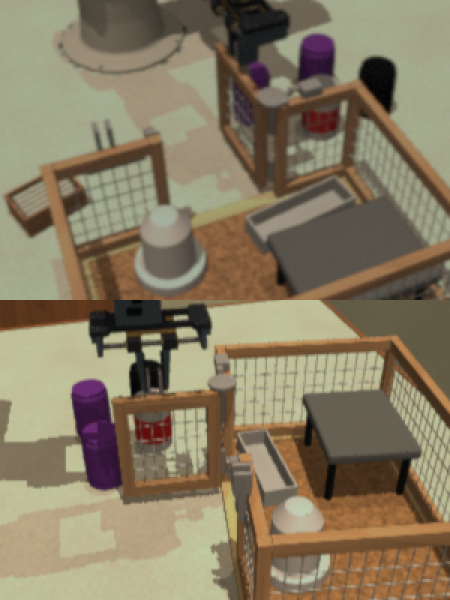

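```bash
python3 -c "
from workcell import env
print(env.hand_in()); s=env.state(); print(s['clock'],s['ee_pos'],s['grip_width'],s['ft_force'])"
```

```text
the job is handed in; nothing more can be done
None
the job is handed in; nothing more can be done
```

I handed the job in at about 11.8 s of the 48 s, with the gate swung to about 84° (1.47 rad) and still held by its two catch tabs. The hand-in gave no verdict.

**Locking bolt:** I squeezed its tabs until they measured about 24 mm over the outer faces, which is fully back. A wrist picture afterwards showed lock_tab next to lock_stop.

**Spring catch:** I pinched its tabs to about 25 mm with a 40 N grip, which is fully drawn in. I then swung the gate out past the check.

**Last checks:**
- The tool had turned 85.5° since the catch was squeezed, and its path about the hinge gives 84°.
- The arm was still, with the grip at about 25 mm.
- The scene and side pictures show the gate about square to the fence. The drinker, trough, tin and chalk box look unmoved; I judged that by eye and did not measure it.

**What disagreed:**
- The two fits of the pen pose differed by 2–3 mm.
- In the first fit, the far fence corners were off by up to 9 pixels, so I relied on the tabs.
- The wrist force reached about 26 N halfway through the swing. Easing the path outward and up by 1–2 mm left about 15 N, mostly vertical, which I did not trace to a cause.

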